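# Hold a stand bracket in the hatter's corner jig

### The arm

A 6-joint arm with a two-finger parallel gripper is mounted at the origin on the work surface. World frame = base frame: x ahead of the robot, y to its left, z up, the work surface at z = 0. Lengths are in mm, angles in rad, forces in N, time in s.
With the tool pointing down it reaches from about 300 to 1000 mm from the base axis. Payload 5.1 kg.
Tool frame: the origin (TCP) lies midway between the tips of the shut fingers; the grasp point (between the pads) lies 19 mm behind it; z points along the fingers, y is the line along which they close (so a half turn about z gives the same grasp; the last joint's range is limited). The gripper opens to 95 mm and grips with 3 to 60 N. Pads are 20 mm wide; open, the fingers measure 119 mm over their backs; the gripper's body (75 mm by 180 mm) begins 59 mm behind the grasp point.
Start: joints at [1.168, 0.124, 1.65, -0, 1.367, -0.083], TCP at [204.366, 617.025, 214.656] pointing down, gripper open.
Joint ranges: [-2.61, 2.61], [-1.02, 2.33], [0.03, 2.71], [-1.35, 4.49], [0.32, 2.68], [-2.91, 2.91]. Speed limits (rad/s): [2.57, 2.57, 3.14, 3.14, 3.14, 3.14].

### API

Orientations are given as a unit quaternion [w, x, y, z].
In Python, from rig import arm gives the robot as it stands.
- The arm moves only by the shell command python3 -m pendant 'ROWS' [FORCE]. ROWS is a JSON object of lists of equal length, an entry for each row: "claw": the opening, from -1 (shut) to 1 (fully open); "travel": the shift along the tool's x, y, z in mm, a list of three; "twist": the turn about the tool's z in rad. In form: {"claw": [claw, ...], "travel": [[dx, dy, dz], ...], "twist": [twist, ...]}. A call has 1 to 12 rows; each row shifts and turns the commanded pose from where the row before left it, along the tool's axes as they then stand; what a row does not reach is not made up. A row lasts 1/8 s, in which the tool goes at most 62.5 mm and 10.7 degrees, less where a joint would pass 70% of its speed; a pose out of reach is approached as far as the arm can. A call with a gripper value outside its range is refused whole. The fingers move at their own pace and stop on an object; FORCE is the grip in N (left out, the last holds). Time passes only in rows, so rows that do not move let the fingers close. It gives the time, the measured TCP pose, the force, the opening and the grip force at its end, in the units of the state.
- arm.get_obs(): the state, without advancing time (a new reading comes with each control period).
- arm.get_image(name): name is "side" or "top"; returns the picture (420x560x3 uint8, red, green, blue); there is no depth.
- arm.calibration(name): a dict with "K" (3x3 intrinsics, pixels), "dist_coeffs" ([k1, k2, p1, p2, k3] as OpenCV has them; the pictures are not rectified), "world_to_cam" (4x4, takes a point from world to camera coordinates). Camera axes: x right, y down, z forward; pixel columns grow to the right and rows downward; lengths in mm; the calibration is good to about 2 mm. A picture is of the moment at which its call begins. calibration takes no time and is no camera call.
- arm.finish_job(): hands the job in; it is judged then, once.
The state is a dict: "clock": time; "joint_positions": joint angles; "qd": joint speeds; "tau": joint torques, N m; "ee_pos": TCP position; "tool_rot": TCP orientation; "ft_force": force on the tool from outside, world axes, zero at the start; "moment": the same for the moment, N m; "opening": opening from 0.0 (shut) to 1.0 (fully open); "gripper_force": force on a finger pad.
Only numpy, scipy, OpenCV 4.12 (cv2) and the standard library are available. Lean on these libraries where they do the work, as an engineer would, in place of code of your own. Each camera call takes 0.05 s, during which the arm holds its last target. There are 200 camera calls.

### The job

Take the wooden offcut off the corner jig and put it in the steel scrap tray, then grip the aluminium bracket by its upright fin, set it flat on the jig board and push it fully into the corner, with one long edge flush along the long fence and the end without the round post flush against the short fence. Finish while still holding it: keep the fin gripped and keep pressing with a steady moderate push, about 10 newtons on each of the two fences at once, and do not let go. Leave the jar, the spool and the brush where they stand.

Things in the scene. Friction and masses are not known exactly. Their poses are not given: they have to be found in the camera images.
- jig: Plywood board of the corner jig, 180 x 190 x 12 mm (x, y, z), waxed (friction about 0.25, fences too), screwed to the bench (cannot move). Origin: centre of its underside; top face at z = 12 mm. Its x axis points square to the long fence, its y axis square to the short fence.
- jig_corner (a point): The inside corner of the jig, where the faces of the two fences meet the board's top; at (72, 77, 12) mm in the jig's frame, axes parallel to the jig's. The free area lies on its -x, -y side.
- fence_long: Fixed hardwood strip along the jig's +x edge, 18 x 190 mm, standing 20 mm above the board's top, rigid; its inner face is at jig x = 72 mm. Origin: centre of its underside, at (81, 0, 12) mm in the jig's frame, axes parallel to the jig's.
- fence_short: Fixed hardwood strip along the jig's +y edge, 162 mm long in the jig's x and 18 mm thick, standing 20 mm above the board's top, rigid; its inner face is at jig y = 77 mm. Origin: centre of its underside, at (-9, 86, 12) mm in the jig's frame, axes parallel to the jig's.
- offcut_center (a point): Centre of the loose beech offcut, a block 50 x 26 x 30 mm (its x, y, z), about 30 g, lying on the jig board in the way, clear of the fences; 15 mm above its underside.
- offcut: The same offcut; origin at the centre of its underside, axes along its 50 (x), 26 (y) and 30 mm (z) sizes.
- tray: Open dark steel scrap tray fixed to the bench, 150 x 170 x 32 mm outside (x, y, z), walls and floor 4 to 5 mm thick; origin at the centre of its underside. It may stand to the left or the right of the jig.
- bracket_grip (a point): Grip point in the middle of the bracket's fin, 33 mm above the bracket's underside; axes are the bracket's. The fin stands upright in the middle of the foot plate: 44 mm long in x, 12 mm thick in y, from 10 to 55 mm above the underside.
- bracket: Loose aluminium bracket, about 0.25 kg, on the bench on the other side of the jig from the tray: flat foot plate 90 x 60 x 10 mm (x, y, z), the fin, and a low round post, 16 mm across and 14 mm high, on the plate at x = +35 mm. Origin: centre of the plate's underside, x axis towards the end with the post; the end without it is at x = -45 mm.
- bracket_corner (a point): The foot plate's lower corner that belongs in the jig's corner: at (-45, +30, 0) mm in the bracket's frame. When home it meets jig_corner, with the bracket's x axis along the jig's -y and its y axis along the jig's +x.
- jar: Bystander: closed glass jar, 56 mm across, 70 mm high, beyond the jig. Origin at its underside.
- spool: Bystander: wooden spool, 44 mm across, 50 mm high, beyond the jig. Origin at its underside.
- brush: Bystander: hat brush lying beyond the jig, 35 x 130 x 36 mm. Origin at its underside.
Not all that is in view belongs to the job. There is more than one size of the bracket; the job needs the middle-sized.

How it is judged (in metres and radians):
On the way, in this order (a step that is already met when the one before it is completed fails the run):
1. the offcut lies in the scrap tray, let go (x of offcut_center in the frame of tray between -0.07 and 0.07 m and y of offcut_center in the frame of tray between -0.08 and 0.08 m and z of offcut_center in the frame of tray between 0 and 0.045 m and contact force between the fingers and offcut below 0.1 N and linear speed of offcut below 0.03 m/s), for 0.2 s.
2. the bracket is set flat on the jig board (x of bracket_grip in the frame of jig between -0.09 and 0.072 m and y of bracket_grip in the frame of jig between -0.095 and 0.077 m and z of bracket_grip in the frame of jig between 0.038 and 0.052 m and angle between bracket's own z axis and vertical below 0.08 rad), for 0.1 s.
At the end, for the whole second after the job is handed in: Offcut released at rest in the tray; bracket flat on the board (0.04 rad), its corner within 3.5 mm of the jig's corner on each axis, long edge parallel to the long fence within 0.035 rad, still, its fin gripped between the fingers, and pressed on each fence with 2 to 40 N, through the last second (all of step 1 and x of the grasp point in the frame of bracket between -0.028 and 0.028 m and y of the grasp point in the frame of bracket between -0.007 and 0.007 m and contact force between bracket and fence_long between 2 and 40 N and contact force between bracket and fence_short between 2 and 40 N and x of bracket_corner in the frame of jig_corner between -0.0035 and 0.0035 m and y of bracket_corner in the frame of jig_corner between -0.0035 and 0.0035 m and z of bracket_corner in the frame of jig_corner between -0.0035 and 0.0035 m and angle between the x axis of bracket and the y axis of jig, either way round below 0.035 rad and angle between bracket's own z axis and vertical below 0.04 rad and contact force between the fingers and bracket above 2 N and linear speed of bracket below 0.01 m/s); the arm keeps its last pose, push and grip.
It fails at once if the jar is moved by more than 40 mm or knocked over (distance of jar from where it was at the start of the episode above 0.04 m or angle between jar's own z axis and vertical above 0.6 rad).
It fails at once if the spool is moved by more than 40 mm or knocked over (distance of spool from where it was at the start of the episode above 0.04 m or angle between spool's own z axis and vertical above 0.6 rad).
It fails at once if the brush is moved by more than 40 mm or knocked over (distance of brush from where it was at the start of the episode above 0.04 m or angle between brush's own z axis and vertical above 0.6 rad).
It also fails if it takes over 72 s, if anything falls off the work surface, if the arm or the gripper's body presses on something with over 40 N, if the wrist force passes 120 N, or if a joint passes its speed limit or range.

## Working session

There is one attempt and no reset: what is moved stays moved. The work goes in short steps, Python scripts to look and compute and a shell command to move; the robot and the scene stay as the last step left them, time stands still between calls to the robot, and variables do not carry over. Pictures are saved under pics/ and viewed, at most 10 in all, crops included, and the job is handed in when it is done.

```bash
mkdir -p pics; ls; python3 - <<'E'
from rig import arm
import cv2
for n in("top","side"):
    cv2.imwrite(f"pics/{n}0.png",arm.get_image(n)[:,:,::-1])
    c=arm.calibration(n);print(n,c)
o=arm.get_obs();print(o)
E
```

```text
pics
top {'K': array([[455.46010555,   0.        , 284.345466  ],
       [  0.        , 455.46010555, 209.1546289 ],
       [  0.        ,   0.        ,   1.        ]]), 'dist_coeffs': array([-0.07505473,  0.        ,  0.        ,  0.        ,  0.        ]), 'world_to_cam': array([[-3.47321762e-03, -9.99924057e-01,  1.18244074e-02,
        -8.83445517e+01],
       [-9.93823879e-01,  2.14003164e-03, -1.10948266e-01,
         6.03607469e+02],
       [ 1.10914535e-01, -1.21367259e-02, -9.93755838e-01,
         1.29488266e+03],
       [ 0.00000000e+00,  0.00000000e+00,  0.00000000e+00,
         1.00000000e+00]])}
side {'K': array([[434.83178514,   0.        , 273.79259643],
       [  0.        , 434.83178514, 205.52500375],
       [  0.        ,   0.        ,   1.        ]]), 'dist_coeffs': array([-0.01352427,  0.        ,  0.        ,  0.        ,  0.        ]), 'world_to_cam': array([[ 9.72089197e-01, -2.34156949e-01,  1.45985210e-02,
        -6.02079611e+02],
       [-1.53331022e-01, -6.81176698e-01, -7.15882605e-01,
         8.28573477e+01],
       [ 1.77573059e-01,  6.93663340e-01, -6.98068034e-01,
         1.00979335e+03],
       [ 0.00000000e+00,  0.00000000e+00,  0.00000000e+00,
         1.00000000e+00]])}
{'clock': 0.1, 'joint_positions': array([ 1.16843703e+00,  1.24423804e-01,  1.65153791e+00, -1.33197403e-05,
        1.36750002e+00, -8.25862904e-02]), 'qd': array([-0.00110913, -0.0011771 , -0.0025183 , -0.00101732, -0.00135194,
       -0.00198166]), 'tau': array([ 1.52439534e-04, -4.18877542e+01, -3.61098325e+01,  7.77381705e-02,
        4.61220962e-02, -5.24820712e-05]), 'ee_pos': array([204.12191784, 616.50366345, 213.52010294]), 'tool_rot': array([-2.18056158e-04,  1.59204757e-01,  9.87245143e-01, -9.08768846e-04]), 'ft_force': array([ 0.45301196, -0.41940869,  0.33901679]), 'moment': array([-0.0007528 , -0.01085745, -0.01081113]), 'gripper_force': 0.0, 'opening': 0.9984724200553093}
```

View pics/top0.png

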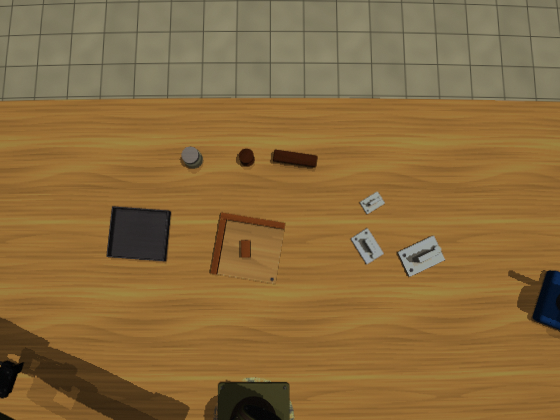

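View pics/side0.png

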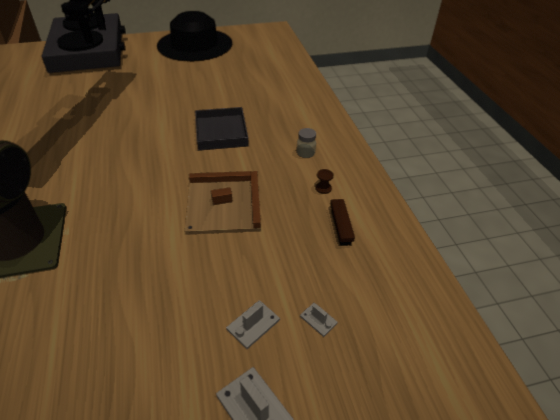

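The top view shows the tray at (139,234), the jig at (248,248) with the offcut at (246,248), and three brackets: small at (372,203), middle at (368,246), large at (421,256). By handedness the long fence is the upper strip (y≈220) and the short fence is the left strip (x≈216). The middle bracket at (368,246), side view (253,323), fits the description, so I'll confirm it in a crop.

```bash
cat > h.py <<'E'
import numpy as np, cv2
from rig import arm
def ray(n,uv):
    c=arm.calibration(n);T=c["world_to_cam"]
    p=cv2.undistortPoints(np.array(uv,float).reshape(-1,1,2),c["K"],c["dist_coeffs"]).reshape(-1,2)
    R=T[:3,:3];o=-R.T@T[:3,3]
    return o,np.c_[p,np.ones(len(p))]@R
def plane(n,uv,z):
    o,d=ray(n,uv); return o+d*((z-o[2])/d[:,2])[:,None]
def proj(n,P):
    c=arm.calibration(n);T=c["world_to_cam"]
    return cv2.projectPoints(np.array(P,float).reshape(-1,3),cv2.Rodrigues(T[:3,:3])[0],T[:3,3],c["K"],c["dist_coeffs"])[0].reshape(-1,2)
E
python3 - <<'E'
from h import *
t=cv2.imread("pics/top0.png");s=cv2.imread("pics/side0.png")
a=cv2.resize(t[195:290,200:300],None,fx=4,fy=4,interpolation=cv2.INTER_CUBIC)
b=cv2.resize(t[185:280,345:445],None,fx=4,fy=4,interpolation=cv2.INTER_CUBIC)
cv2.imwrite("pics/crop1.png",np.hstack([a,b]))
c=cv2.resize(s[160:260,175:275],None,fx=4,fy=4,interpolation=cv2.INTER_CUBIC)
d=cv2.resize(s[295:395,215:315],None,fx=4,fy=4,interpolation=cv2.INTER_CUBIC)
cv2.imwrite("pics/crop2.png",np.hstack([c,d]))
# bracket masks
for n,im in(("top",t),("side",s)):
    h=cv2.cvtColor(im,cv2.COLOR_BGR2HSV)
    m=((h[...,1]<60)&(h[...,2]>80)).astype(np.uint8)*255
    m=cv2.morphologyEx(m,cv2.MORPH_CLOSE,np.ones((5,5)))
    for k in cv2.findContours(m,0,2)[0]:
        r=cv2.minAreaRect(k)
        if 150<cv2.contourArea(k)<9000:
            w=plane(n,cv2.boxPoints(r),8)
            print(n,np.round(r[0]),np.round(plane(n,[r[0]],10)),"sides",np.round(np.linalg.norm(w-np.roll(w,-1,0),axis=1)[:2]),"\n",w[:,:2].round())
E
```

```text
top [421. 255.] [[ 467. -497.   10.]] sides [123.  81.] 
 [[ 478. -425.]
 [ 529. -537.]
 [ 455. -570.]
 [ 405. -459.]]
top [367. 246.] [[ 496. -333.   10.]] sides [61. 90.] 
 [[ 519. -284.]
 [ 551. -336.]
 [ 474. -383.]
 [ 443. -331.]]
top [372. 202.] [[ 626. -352.   10.]] sides [65. 42.] 
 [[ 626. -314.]
 [ 662. -368.]
 [ 626. -391.]
 [ 591. -336.]]
top [190. 154.] [[773. 195.  10.]] sides [46. 46.] 
 [[796. 219.]
 [796. 173.]
 [750. 172.]
 [750. 218.]]
top [218.  80.] [[1009.  112.   10.]] sides [222.  74.] 
 [[1005.  229.]
 [1084.   22.]
 [1015.   -3.]
 [ 936.  203.]]
top [162.  84.] [[995. 285.  10.]] sides [163.  88.] 
 [[ 990.  377.]
 [1077.  240.]
 [1002.  194.]
 [ 916.  331.]]
top [320.  70.] [[1039. -201.   10.]] sides [97. 95.] 
 [[1087. -153.]
 [1088. -250.]
 [ 992. -248.]
 [ 992. -152.]]
top [371.  74.] [[1030. -361.   10.]] sides [171. 155.] 
 [[1108. -279.]
 [1110. -450.]
 [ 955. -444.]
 [ 954. -276.]]
top [283.  59.] [[1077.  -89.   10.]] sides [276. 152.] 
 [[ 956.    5.]
 [1229.  -36.]
 [1203. -186.]
 [ 932. -140.]]
top [397.  34.] [[1164. -450.   10.]] sides [ 40. 145.] 
 [[1226. -410.]
 [1242. -447.]
 [1104. -491.]
 [1089. -455.]]
top [244.  28.] [[1181.   33.   10.]] sides [203.  67.] 
 [[1101.   98.]
 [1292.   29.]
 [1265.  -32.]
 [1075.   38.]]
side [253. 407.] [[ 463. -498.   10.]] sides [ 84. 117.] 
 [[ 400. -462.]
 [ 475. -424.]
 [ 524. -531.]
 [ 452. -561.]]
side [318. 319.] [[ 624. -360.   10.]] sides [43. 67.] 
 [[ 591. -342.]
 [ 625. -316.]
 [ 658. -374.]
 [ 624. -398.]]
side [252. 323.] [[ 494. -340.   10.]] sides [95. 63.] 
 [[ 443. -336.]
 [ 522. -284.]
 [ 547. -341.]
 [ 469. -388.]]
```

View pics/crop1.png

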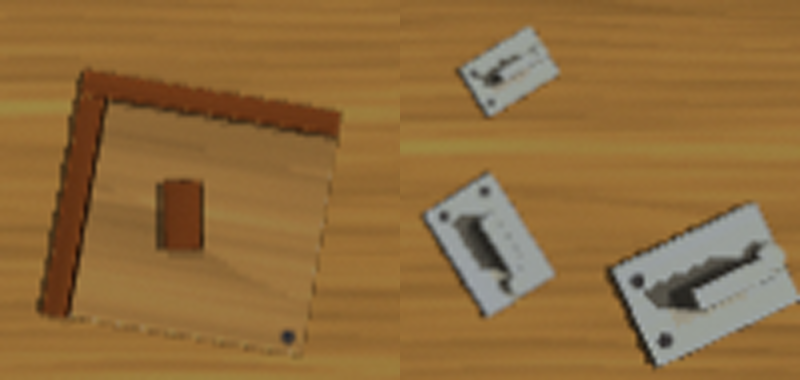

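View pics/crop2.png

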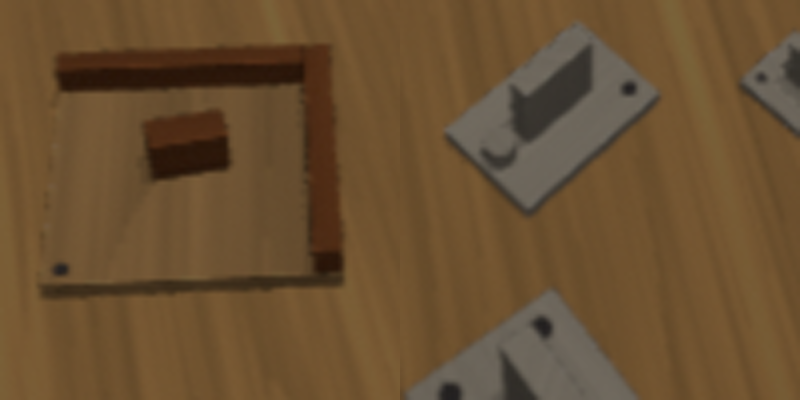

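The crops confirm the middle bracket: 90 x 61 mm measured, post end towards the robot (side px (240,331)), two holes at the far end. Next come jig, offcut and tray poses from corner points.

```bash
python3 - <<'E'
from h import *
t=cv2.imread("pics/top0.png");s=cv2.imread("pics/side0.png")
mod=np.array([[90,95,32],[90,-95,32],[-90,95,32],[-90,-95,12],[72,77,32.]])
T=np.array([[84,70],[341,112],[38,315],[300,356],[105,98]])/4+[200,195]
S=np.array([[330,45],[342,250],[58,55],[40,283],[304,65]])/4+[175,160]
def fit(M,W):
    a=M[:,:2];b=W[:,:2];ac=a-a.mean(0);bc=b-b.mean(0)
    th=np.arctan2((ac[:,0]*bc[:,1]-ac[:,1]*bc[:,0]).sum(),(ac*bc).sum())
    R=np.array([[np.cos(th),-np.sin(th)],[np.sin(th),np.cos(th)]])
    o=b.mean(0)-R@a.mean(0);return th,o,(a@R.T+o-b).round(1)
for n,uv in(("top",T),("side",S)):
    W=np.vstack([plane(n,[u],m[2]) for u,m in zip(uv,mod)])
    th,o,r=fit(mod,W);print(n,"jig yaw",th,"o",o,r.tolist())
o1=plane("top",np.array([[163,180],[203,180],[203,250],[163,250]])/4+[200,195],42)
o2=plane("side",np.array([[145,122],[222,111],[228,135],[150,147]])/4+[175,160],42)
print(o1.mean(0),o2.mean(0),o1.round().tolist(),o2.round().tolist())
for n,im,b in(("top",t,(200,270,100,180)),("side",s,(100,155,185,255))):
    g=im.max(2);m=np.zeros_like(g);m[b[0]:b[1],b[2]:b[3]]=(g[b[0]:b[1],b[2]:b[3]]<60)*255
    k=max(cv2.findContours(m,0,2)[0],key=cv2.contourArea);r=cv2.minAreaRect(k)
    print(n,"tray",r,plane(n,cv2.boxPoints(r),32).round().tolist(),plane(n,[r[0]],32))
for n in("top","side"):print(n, plane(n,{"top":[[190,154],[246,157],[295,158]],"side":[[307,135],[325,175],[341,220]]}[n],40).round())
E
```

```text
top jig yaw -0.1682165605843947 o [489.95240542  16.37228142] [[0.4, 0.0], [-0.2, 0.2], [0.4, -1.2], [-0.8, 0.1], [0.2, 0.9]]
side jig yaw -0.1720557367570924 o [491.25616098   9.73117208] [[0.7, 0.4], [0.3, -2.0], [-0.1, 2.4], [-1.7, -2.8], [0.7, 2.0]]
[488.2981349   21.34323095  42.        ] [489.38602179  16.01607336  42.        ] [[513.0, 36.0, 42.0], [513.0, 7.0, 42.0], [463.0, 7.0, 42.0], [463.0, 36.0, 42.0]] [[465.0, 28.0, 42.0], [514.0, 27.0, 42.0], [514.0, 5.0, 42.0], [465.0, 4.0, 42.0]]
top tray ((138.46661376953125, 233.4173126220703), (59.92854309082031, 50.917327880859375), 4.5739216804504395) [[466.0, 428.0, 32.0], [615.0, 421.0, 32.0], [601.0, 244.0, 32.0], [453.0, 252.0, 32.0]] [[533.28109778 335.82023602  32.        ]]
side tray ((221.3413848876953, 128.0965576171875), (39.94487762451172, 51.1560173034668), 85.2363510131836) [[464.0, 422.0, 32.0], [624.0, 413.0, 32.0], [594.0, 203.0, 32.0], [451.0, 214.0, 32.0]] [[532.0471882  306.94166389  32.        ]]
top [[ 767.  188.   40.]
 [ 757.   22.   40.]
 [ 754. -122.   40.]]
side [[ 768.  207.   40.]
 [ 762.   25.   40.]
 [ 747. -138.   40.]]
```

Camera estimates agree within about 5 mm: jig ≈ (490,13), yaw -0.17; offcut ≈ (489,18), long side along world x; tray ≈ (533,333); bracket ≈ (495,-336). The sizes match, so I'm moving.

```bash
python3 -m pendant '{"claw":[1,1,0.2,0.2,0.2,0.2,0.2,0.2,0.2,0.2,0.2,0.2],"travel":[[0,0,0],[0,0,0],[-29,-60,0],[-29,-60,0],[-29,-60,0],[-29,-60,0],[-29,-60,0],[-29,-60,0],[-28,-60,0],[-28,-59,0],[-28,-59,50],[-28,-60,50]],"twist":[-0.16,-0.16,0,0,0,0,0,0,0,0,0,0]}' 20
python3 - <<'E'
from h import *
o=arm.get_obs();print(o["ee_pos"],o["tool_rot"],o["opening"])
for n in("top","side"):
    cv2.imwrite(f"pics/{n}1.png",arm.get_image(n)[:,:,::-1]);print(proj(n,[o["ee_pos"]]))
a=cv2.resize(cv2.imread("pics/top1.png")[180:300,190:310],None,fx=3.3,fy=3.3,interpolation=2)
b=cv2.resize(cv2.imread("pics/side1.png")[130:250,160:280],None,fx=3.3,fy=3.3,interpolation=2)
cv2.imwrite("pics/crop3.png",np.hstack([a,b]))
E
```

```text
clock: 1.6
ee_pos: [464.0, 74.5, 138.5]
tool_rot: [0.001, 0.0, 1.0, 0.0]
ft_force: [1.1, 0.2, 0.3]
opening: 0.601
gripper_force: 0.0
[463.99970839  74.5349015  138.51435681] [9.48738331e-04 2.08781449e-04 9.99999523e-01 1.05337327e-04] 0.6012171615679412
[[223.07044434 257.04095517]]
[[204.71211921 148.16463318]]
```

View pics/crop3.png

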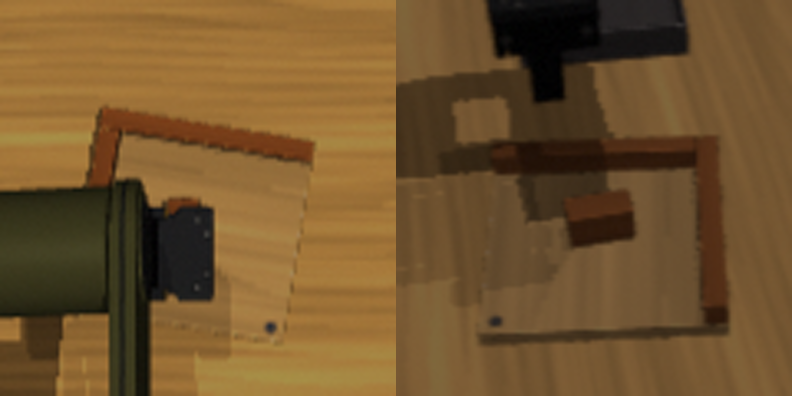

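The side crop shows the gripper still catching up, short of the offcut. I'll let it settle and then check the alignment.

```bash
python3 -m pendant '{"claw":[0.2,0.2,0.2,0.2],"travel":[[0,0,0],[0,0,20],[0,0,20],[0,0,0]],"twist":[0,0,0,0]}'
python3 - <<'E'
from h import *
o=arm.get_obs();p=o["ee_pos"];print(p)
cv2.imwrite("pics/side2.png",arm.get_image("side")[:,:,::-1]);
P=[p+[dx,dy,0] for dx in(-11,11) for dy in(-28,28)]
uv=proj("side",P);print(uv)
b=cv2.imread("pics/side2.png")[130:250,160:280]
b=cv2.resize(b,None,fx=5,fy=5,interpolation=2)
for u in uv: cv2.circle(b,tuple(int(v) for v in (u-[160,130])*5),4,(0,255,0),1)
cv2.imwrite("pics/crop4.png",b)
E
```

```text
clock: 2.2
ee_pos: [462.5, 77.6, 98.9]
tool_rot: [-0.001, -0.001, 1.0, 0.0]
ft_force: [0.1, -0.6, -0.3]
opening: 0.603
gripper_force: 0.0
[462.4669403   77.62786298  98.86075382]
[[202.38594788 168.07179767]
 [199.72101609 154.25560471]
 [211.41909902 166.82275873]
 [208.44279404 153.09891322]]
```

View pics/crop4.png

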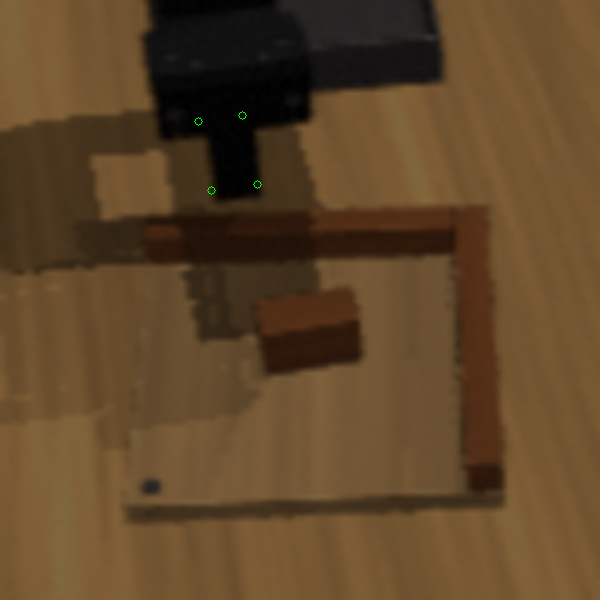

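The near fingertip lands within about 5 mm of its projection, so the frames agree. The first rows were clipped, so the tool still needs +27 in x and -59 in y before descending.

```bash
python3 -m pendant '{"claw":[0.3,0.3,0.3,0.3,0.3,0.3,0.3,0.3,-1,-1,-1,-1],"travel":[[-13,-30,0],[-14,-29,0],[0,0,0],[0,0,25],[0,0,25],[0,0,20],[0,0,12],[0,0,0],[0,0,0],[0,0,0],[0,0,0],[0,0,0]],"twist":[0,0,0,0,0,0,0,0,0,0,0,0]}' 20
```

```text
clock: 3.75
ee_pos: [490.5, 17.3, 17.3]
tool_rot: [0.0, -0.0, 1.0, 0.0]
ft_force: [0.4, -0.3, 0.1]
opening: 0.288
gripper_force: 0.1
```

```bash
python3 -m pendant '{"claw":[-1,-1,-1,-1,-1,-1,-1,-1,-1,-1,-1,-1],"travel":[[0,0,0],[0,0,0],[0,0,-30],[0,0,-35],[0,0,-35],[-6,45,0],[-6,45,0],[-6,45,0],[-6,45,0],[-6,45,0],[-6,45,0],[-7,46,0]],"twist":[0,0,0,0,0,0,0,0,0,0,0,0]}'
```

```text
clock: 5.25
ee_pos: [533.0, 334.7, 116.5]
tool_rot: [-0.0, -0.0, 1.0, -0.0]
ft_force: [-0.1, -0.3, 0.7]
opening: 0.274
gripper_force: 20.0
```

```bash
python3 -m pendant '{"claw":[-1,-1,-1,-1,-1,-1,0.2,0.2,0.2,0.2,0.2,0.2],"travel":[[0,0,30],[0,0,30],[0,0,25],[0,0,12],[0,0,5],[0,0,0],[0,0,0],[0,0,0],[0,0,0],[0,0,-30],[0,0,-50],[0,0,-55]],"twist":[0,0,0,0,0,0,0,0,0,0,0,0]}'
python3 - <<'E'
from h import *
cv2.imwrite("pics/side3.png",arm.get_image("side")[:,:,::-1]);
cv2.imwrite("pics/crop5.png",cv2.resize(cv2.imread("pics/side3.png")[50:200,150:300],None,fx=3,fy=3))
E
```

```text
clock: 6.75
ee_pos: [532.6, 333.0, 150.7]
tool_rot: [-0.001, -0.0, 1.0, -0.0]
ft_force: [0.6, 0.4, -0.1]
opening: 0.602
gripper_force: 0.0
```

View pics/crop5.png

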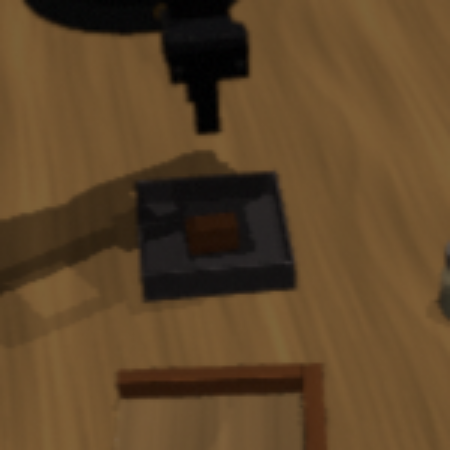

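The offcut lies in the middle of the tray, crop (213,232), released. Now over to the bracket.

```bash
python3 -m pendant '{"claw":[0.2,0.2,0.2,0.2,0.2,0.2,0.2,0.2,0.2,0.2,0.2,0.2],"travel":[[3,-40,0],[3,-55,0],[3,-55,0],[3,-55,0],[3,-55,0],[3,-55,0],[3,-55,0],[3,-55,0],[3,-55,0],[3,-55,0],[3,-55,0],[4,-50,0]],"twist":[0,0,0,0,0,0,0,0,0,0,0,0]}' && python3 -m pendant '{"claw":[0,0,0,0,0,0,0,0,0,0,0,0],"travel":[[0,0,0],[0,0,0],[0,0,0],[0,0,0],[0,0,0],[0,0,0],[0,0,0],[0,0,0],[0,0,0],[0,0,0],[0,0,0],[0,0,0]],"twist":[0.185,0.185,0.185,0.185,0.185,0.185,0.185,0.185,0.185,0.185,0.185,0.185]}' && python3 -m pendant '{"claw":[0,0,0,0],"travel":[[0,0,0],[0,0,0],[0,0,0],[0,0,0]],"twist":[0.185,0.185,0,0]}'
cat > g.py <<'E'
from h import *
import sys
from scipy.spatial.transform import Rotation as Ro
# world delta -> tool axes ; args: x y z [yaw of tool y, deg]
o=arm.get_obs();w,x,y,z=o["tool_rot"];R=Ro.from_quat([x,y,z,w]).as_matrix()
a=[float(v) for v in sys.argv[1:]]
yaw=np.degrees(np.arctan2(R[1,1],R[0,1]))
print("pos",o["ee_pos"].round(1),"yaw",yaw.round(1),"travel",(R.T@(np.array(a[:3])-o["ee_pos"])).round(1),"F",o["ft_force"].round(1))
if len(a)>3: print("twist",round(-np.radians((a[3]-yaw+180)%360-180),3))
E
python3 g.py 495 -336 80 -58.4
```

```text
clock: 8.3
ee_pos: [496.1, -308.7, 150.2]
tool_rot: [0.0, 0.0, 1.0, -0.0]
ft_force: [0.4, -0.3, -0.7]
opening: 0.601
gripper_force: 0.0
clock: 9.8
ee_pos: [496.4, -306.7, 150.0]
tool_rot: [0.0, 0.897, 0.442, 0.0]
ft_force: [0.1, -0.5, -0.0]
opening: 0.496
gripper_force: 0.0
clock: 10.3
ee_pos: [496.3, -306.7, 150.0]
tool_rot: [0.0, 0.962, 0.274, 0.0]
ft_force: [0.4, -0.7, 0.9]
opening: 0.502
gripper_force: 0.0
pos [ 496.3 -306.7  150. ] yaw -58.2 travel [-16.6  24.2  70. ] F [ 0.4 -0.7  0.9]
twist 0.003
```

```bash
python3 -m pendant '{"claw":[0,0,0,0,0,0,0,0,-1,-1,-1,-1],"travel":[[-17,24,0],[0,0,40],[0,0,30],[0,0,0],[0,0,30],[0,0,24],[0,0,10],[0,0,0],[0,0,0],[0,0,0],[0,0,0],[0,0,0]],"twist":[0,0,0,0,0,0,0,0,0,0,0,0]}' 45 && python3 -m pendant '{"claw":[-1,-1,-1,-1,-1,-1,-1,-1],"travel":[[0,0,0],[0,0,0],[0,0,0],[0,0,0],[0,0,-20],[0,0,-25],[0,0,-25],[0,0,0]],"twist":[0,0,0,0,0,0,0,0]}'
python3 - <<'E'
from h import *
for n,c in(("top",(190,290,330,430)),("side",(230,380,180,330))):
    im=arm.get_image(n)[:,:,::-1];cv2.imwrite(f"pics/{n}4.png",im)
cv2.imwrite("pics/crop6.png",cv2.resize(im[230:380,180:330],None,fx=3.5,fy=3.5,interpolation=2))
E
```

```text
clock: 11.8
ee_pos: [494.6, -336.1, 16.3]
tool_rot: [0.0, 0.962, 0.272, 0.0]
ft_force: [-0.6, 0.2, -0.8]
opening: 0.133
gripper_force: 0.0
clock: 12.8
ee_pos: [496.0, -337.3, 89.2]
tool_rot: [0.002, 0.962, 0.272, 0.002]
ft_force: [-0.0, -0.6, -1.5]
opening: 0.127
gripper_force: 45.0
```

View pics/crop6.png

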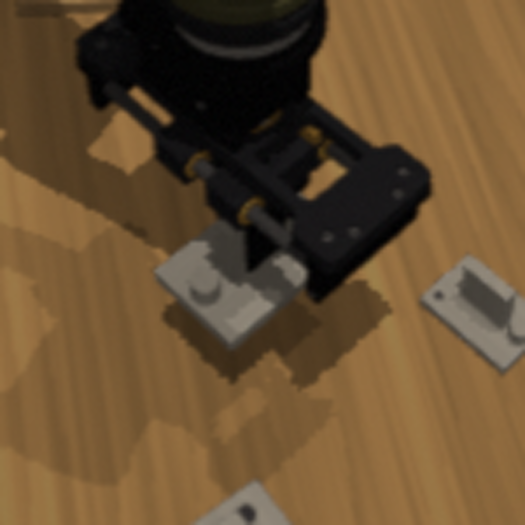

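The bracket is held by its fin and level, post at crop (205,290). The opening reads 12.1 mm, which matches the fin. I'll turn it and carry it to about 15 mm short of the corner.

```bash
python3 -m pendant '{"claw":[-1,-1,-1,-1,-1,-1],"travel":[[0,0,0],[0,0,0],[0,0,0],[0,0,0],[0,0,0],[0,0,0]],"twist":[-0.17,-0.17,-0.17,-0.17,-0.17,0]}' && python3 -m pendant '{"claw":[-1,-1,-1,-1,-1,-1,-1,-1,-1,-1,-1,-1],"travel":[[30,-4,0],[40,-4,0],[40,-4,0],[40,-4,0],[40,-4,0],[40,-4,0],[40,-4,0],[40,-4,0],[40,-4,0],[11,-2,0],[0,0,0],[0,0,0]],"twist":[0,0,0,0,0,0,0,0,0,0,0,0]}'
python3 g.py 520 25 45 -9.74
python3 - <<'E'
from h import *
im=arm.get_image("side")[:,:,::-1];cv2.imwrite("pics/side5.png",im)
cv2.imwrite("pics/crop7.png",cv2.resize(im[120:250,160:290],None,fx=4.5,fy=4.5,interpolation=2))
E
```

```text
clock: 13.65
ee_pos: [493.5, -335.2, 84.2]
tool_rot: [-0.002, 0.765, 0.644, -0.0]
ft_force: [0.9, 0.5, -2.2]
opening: 0.124
gripper_force: 45.0
clock: 15.15
ee_pos: [517.5, 25.2, 85.7]
tool_rot: [-0.0, 0.765, 0.644, -0.0]
ft_force: [-0.7, -0.4, -2.4]
opening: 0.124
gripper_force: 45.0
pos [517.5  25.2  85.7] yaw -9.8 travel [ 0.2  2.5 40.7] F [-0.7 -0.4 -2.4]
twist -0.001
```

View pics/crop7.png

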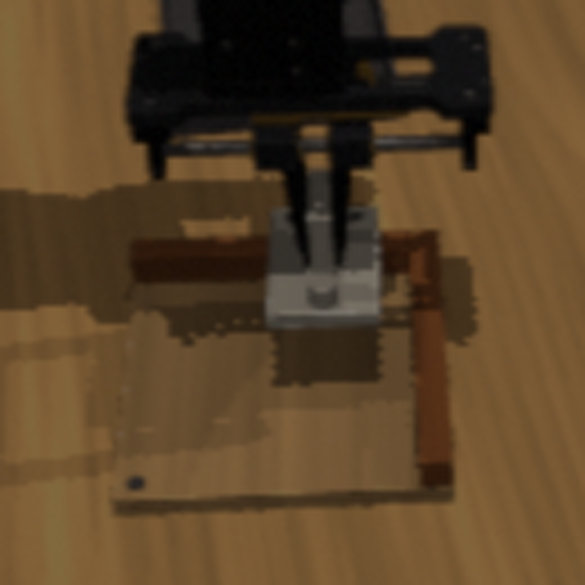

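The bracket hangs over the board, square with the fences, with its post end facing the camera at (322,290) as required. Lowering it now.

```bash
python3 -m pendant '{"claw":[-1,-1,-1,-1,-1],"travel":[[0,0,20],[0,0,20],[0,0,11],[0,0,0],[0,0,0]],"twist":[0,0,0,0,0]}' && python3 -m pendant '{"claw":[-1,-1,-1,-1,-1,-1,-1],"travel":[[0,0,2],[0,0,2],[0,0,1],[0,0,1],[0,0,0],[0,0,0],[0,0,0]],"twist":[0,0,0,0,0,0,0]}'
```

```text
clock: 15.82
ee_pos: [518.4, 25.9, 35.8]
tool_rot: [0.0, 0.764, 0.645, 0.0]
ft_force: [0.0, 0.8, -2.5]
opening: 0.126
gripper_force: 45.0
clock: 16.7
ee_pos: [517.8, 26.2, 29.0]
tool_rot: [0.0, 0.764, 0.645, 0.0]
ft_force: [0.4, 0.1, -1.7]
opening: 0.123
gripper_force: 45.0
```

```bash
python3 -m pendant '{"claw":[-1,-1,-1,-1],"travel":[[0,0,0.7],[0,0,0],[0,0,0],[0,0,0]],"twist":[0,0,0,0]}' && python3 -m pendant '{"claw":[-1,-1,-1,-1],"travel":[[0,0,0.7],[0,0,0],[0,0,0],[0,0,0]],"twist":[0,0,0,0]}'
```

```text
clock: 17.2
ee_pos: [517.7, 26.2, 28.3]
tool_rot: [-0.0, 0.764, 0.645, -0.0]
ft_force: [-0.2, 0.4, -2.7]
opening: 0.125
gripper_force: 45.0
clock: 17.7
ee_pos: [518.0, 26.2, 28.2]
tool_rot: [0.0, 0.764, 0.645, 0.0]
ft_force: [-2.3, -0.2, 6.8]
opening: 0.127
gripper_force: 45.0
```

It touches down at z=28.2, as predicted. Next I feel for the long fence along tool y.

```bash
python3 -m pendant '{"claw":[-1,-1,-1,-1,-1,-1,-1,-1],"travel":[[0,1.5,-0.3],[0,1.5,0],[0,1.5,0],[0,1.5,0],[0,1.5,0],[0,1.5,0],[0,0,0],[0,0,0]],"twist":[0,0,0,0,0,0,0,0]}'&& python3 -m pendant '{"claw":[-1,-1,-1,-1,-1,-1],"travel":[[0,1,0],[0,1,0],[0,1,0],[0,0,0],[0,0,0],[0,0,0]],"twist":[0,0,0,0,0,0]}'
```

```text
clock: 18.7
ee_pos: [527.1, 24.7, 28.2]
tool_rot: [0.0, 0.764, 0.645, 0.0]
ft_force: [-0.8, -0.4, 4.3]
opening: 0.127
gripper_force: 45.0
clock: 19.45
ee_pos: [529.7, 24.2, 28.2]
tool_rot: [0.0, 0.764, 0.645, 0.0]
ft_force: [-3.2, 0.5, 5.4]
opening: 0.126
gripper_force: 45.0
```

```bash
python3 -m pendant '{"claw":[-1,-1,-1,-1,-1],"travel":[[0,1,0],[0,1,0],[0,0,0],[0,0,0],[0,0,0]],"twist":[0,0,0,0,0]}'&& python3 -m pendant '{"claw":[-1,-1,-1,-1,-1],"travel":[[0,1,0],[0,0.5,0],[0,0,0],[0,0,0],[0,0,0]],"twist":[0,0,0,0,0]}'
```

```text
clock: 20.08
ee_pos: [531.6, 23.9, 28.2]
tool_rot: [0.0, 0.764, 0.645, 0.0]
ft_force: [-3.3, 0.7, 6.6]
opening: 0.122
gripper_force: 45.0
clock: 20.7
ee_pos: [533.1, 23.6, 28.2]
tool_rot: [0.0, 0.764, 0.645, 0.0]
ft_force: [-2.9, 0.0, 7.1]
opening: 0.125
gripper_force: 45.0
```

```bash
python3 -m pendant '{"claw":[-1,-1,-1,-1],"travel":[[0,1,0],[0,0.5,0],[0,0,0],[0,0,0]],"twist":[0,0,0,0]}'&& python3 -m pendant '{"claw":[-1,-1,-1,-1],"travel":[[0,1,0],[0,0,0],[0,0,0],[0,0,0]],"twist":[0,0,0,0]}'&& python3 -m pendant '{"claw":[-1,-1,-1,-1],"travel":[[0,0.5,0],[0,0,0],[0,0,0],[0,0,0]],"twist":[0,0,0,0]}'
```

```text
clock: 21.2
ee_pos: [534.5, 23.4, 28.2]
tool_rot: [-0.0, 0.764, 0.645, -0.0]
ft_force: [-3.6, 0.6, 6.6]
opening: 0.124
gripper_force: 45.0
clock: 21.7
ee_pos: [534.6, 23.3, 28.2]
tool_rot: [-0.001, 0.764, 0.645, -0.001]
ft_force: [-7.1, -0.2, 8.8]
opening: 0.126
gripper_force: 45.0
clock: 22.2
ee_pos: [534.6, 23.3, 28.3]
tool_rot: [-0.001, 0.764, 0.645, -0.001]
ft_force: [-8.0, 0.5, 11.0]
opening: 0.124
gripper_force: 45.0
```

It meets the long fence at x=534.6. Now I slide along it to the short fence with a light press.

```bash
python3 -m pendant '{"claw":[-1,-1,-1,-1,-1,-1,-1,-1],"travel":[[1.5,-0.5,-0.2],[1.5,0,0],[1.5,0,0],[1.5,0,0],[1.5,0,0],[1.5,0,0],[0,0,0],[0,0,0]],"twist":[0,0,0,0,0,0,0,0]}'&& python3 -m pendant '{"claw":[-1,-1,-1,-1,-1],"travel":[[1,0,0],[1,0,0],[0,0,0],[0,0,0],[0,0,0]],"twist":[0,0,0,0,0]}'
```

```text
clock: 23.2
ee_pos: [535.8, 30.9, 28.3]
tool_rot: [-0.0, 0.764, 0.645, -0.002]
ft_force: [-7.7, -3.9, 9.9]
opening: 0.124
gripper_force: 45.0
clock: 23.82
ee_pos: [536.2, 32.8, 28.3]
tool_rot: [-0.0, 0.764, 0.645, -0.002]
ft_force: [-7.0, -5.3, 10.2]
opening: 0.123
gripper_force: 45.0
```

```bash
python3 -m pendant '{"claw":[-1,-1,-1,-1,-1],"travel":[[1,0,0],[1,0,0],[0,0,0],[0,0,0],[0,0,0]],"twist":[0,0,0,0,0]}'&& python3 -m pendant '{"claw":[-1,-1,-1,-1],"travel":[[1,0,0],[0,0,0],[0,0,0],[0,0,0]],"twist":[0,0,0,0]}'&& python3 -m pendant '{"claw":[-1,-1,-1,-1],"travel":[[1,0,0],[0,0,0],[0,0,0],[0,0,0]],"twist":[0,0,0,0]}'
```

```text
clock: 24.45
ee_pos: [536.5, 34.8, 28.3]
tool_rot: [-0.0, 0.764, 0.645, -0.002]
ft_force: [-6.8, -5.6, 9.5]
opening: 0.124
gripper_force: 45.0
clock: 24.95
ee_pos: [536.6, 35.7, 28.3]
tool_rot: [-0.0, 0.764, 0.645, -0.002]
ft_force: [-7.8, -6.6, 9.1]
opening: 0.124
gripper_force: 45.0
clock: 25.45
ee_pos: [536.8, 36.7, 28.3]
tool_rot: [-0.0, 0.764, 0.645, -0.002]
ft_force: [-7.8, -4.7, 9.7]
opening: 0.124
gripper_force: 45.0
```

```bash
python3 -m pendant '{"claw":[-1,-1,-1,-1],"travel":[[1,0,0],[0,0,0],[0,0,0],[0,0,0]],"twist":[0,0,0,0]}'&& python3 -m pendant '{"claw":[-1,-1,-1,-1],"travel":[[1,0,0],[0,0,0],[0,0,0],[0,0,0]],"twist":[0,0,0,0]}'&& python3 -m pendant '{"claw":[-1,-1,-1,-1],"travel":[[0.8,0,0],[0,0,0],[0,0,0],[0,0,0]],"twist":[0,0,0,0]}'; python3 g.py 537 37 28
```

```text
clock: 25.95
ee_pos: [537.0, 37.7, 28.4]
tool_rot: [-0.0, 0.764, 0.645, -0.002]
ft_force: [-8.2, -4.4, 9.6]
opening: 0.124
gripper_force: 45.0
clock: 26.45
ee_pos: [537.1, 38.7, 28.3]
tool_rot: [-0.0, 0.764, 0.645, -0.002]
ft_force: [-7.2, -5.2, 9.6]
opening: 0.123
gripper_force: 45.0
clock: 26.95
ee_pos: [537.2, 39.0, 28.4]
tool_rot: [0.0, 0.764, 0.645, -0.002]
ft_force: [-8.5, -6.9, 10.5]
opening: 0.122
gripper_force: 45.0
pos [537.2  39.   28.4] yaw -9.6 travel [-2.   0.1  0.4] F [-8.5 -6.9 10.5]
```

```bash
python3 -m pendant '{"claw":[-1,-1,-1,-1],"travel":[[0.8,0.3,0],[0,0,0],[0,0,0],[0,0,0]],"twist":[0,0,0,0]}'&& python3 -m pendant '{"claw":[-1,-1,-1,-1],"travel":[[0.6,0.3,0],[0,0,0],[0,0,0],[0,0,0]],"twist":[0,0,0,0]}'; python3 g.py 537 37 28
```

```text
clock: 27.45
ee_pos: [537.3, 39.1, 28.5]
tool_rot: [0.0, 0.764, 0.646, -0.003]
ft_force: [-9.4, -8.9, 11.6]
opening: 0.123
gripper_force: 45.0
clock: 27.95
ee_pos: [537.3, 39.1, 28.5]
tool_rot: [0.0, 0.764, 0.646, -0.004]
ft_force: [-12.2, -9.8, 13.5]
opening: 0.127
gripper_force: 45.0
pos [537.3  39.1  28.5] yaw -9.6 travel [-2.1  0.1  0.5] F [-12.2  -9.8  13.5]
```

```bash
python3 -m pendant '{"claw":[-1,-1,-1,-1,-1,-1],"travel":[[0.5,0,0],[0,0,0],[0,0,0],[0,0,0],[0,0,0],[0,0,0]],"twist":[0,0,0,0,0,0]}'; python3 - <<'E'
from h import *
a,b=[cv2.resize(arm.get_image(n)[r:r+110,c:c+110,::-1],None,fx=3.6,fy=3.6,interpolation=2) for n,r,c in(("top",190,195),("side",130,165))]
cv2.imwrite("pics/crop8.png",np.hstack([a,b]))
E
```

```text
clock: 28.7
ee_pos: [537.3, 39.1, 28.5]
tool_rot: [0.001, 0.764, 0.646, -0.004]
ft_force: [-11.5, -13.3, 14.9]
opening: 0.125
gripper_force: 45.0
```

View pics/crop8.png

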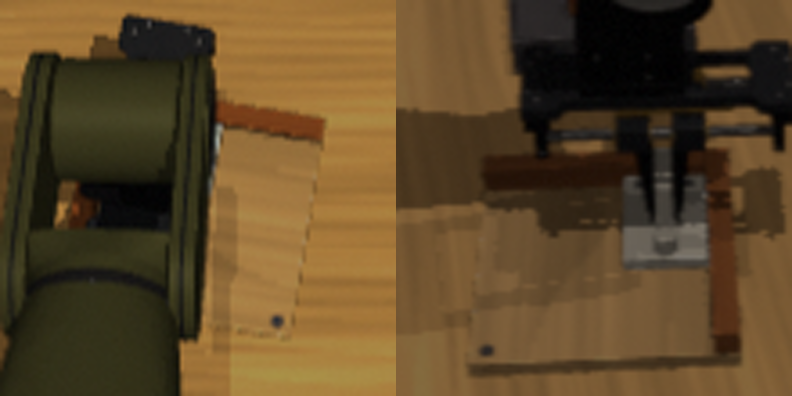

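The side crop shows the plate flat in the corner: its right edge lies along the long fence (x≈710), its far end is at the short fence (y≈180), and the post points away at (665,243). The wrist force is about 9 N square to the long fence and 15 N square to the short one, part of the latter being friction, and the pose is steady. Handing in.

```bash
python3 -c "
from rig import arm
print(arm.finish_job())"
```

```text
the job is handed in; nothing more can be done
None
```

I handed the job in at 28.7 s (no verdict was returned): the offcut is released in the tray, and the bracket is flat in the jig corner, still gripped by its fin, with the wrist reading about 9 N towards the long fence and 15 N towards the short one (the latter includes some friction).

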